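Load the spice caddy

TASK

Put the spice set into the wooden caddy: the tall round jar, the wide low round jar, the square jar and the flat tin each go, standing upright and right down, in the recess made for its shape and size (the smaller round recess is for the tall jar). Set them down gently rather than dropping them, and leave the stubby round jar and the six-sided jar standing where they are on the counter.

Things in the scene. Friction and masses are not known exactly. Their poses are not given: they have to be found in the camera images.
- jar_tall: Tall slim round amber glass jar with a steel lid: 46 mm diameter, 120 mm high overall; straight glass wall from 0 to 103 mm, lid (44 mm) from 106 mm up. About 0.17 kg. Stands upright and loose on the counter, any way round. Origin: centre of its underside, z up.
- jar_wide: Low wide round amber glass jar with a steel lid: 60 mm diameter, 62 mm high overall; straight glass wall from 0 to 45 mm, lid (58 mm) from 48 mm up. About 0.16 kg. Stands upright and loose on the counter, any way round. Origin: centre of its underside, z up.
- jar_square: Square amber glass jar with a round steel lid: 44 x 44 mm, straight glass wall from 0 to 79 mm, lid 40 mm across, 96 mm high overall. About 0.16 kg. Stands upright and loose on the counter, any way round. Origin: centre of its underside, z up. x and y square to its flat sides.
- tin_flat: Flat rectangular metal spice tin, all plain metal: 60 mm long (its x), 34 mm thick (its y), 88 mm high. About 0.1 kg. Stands upright and loose on the counter, any way round. Origin: centre of its underside, z up.
- jar_stubby: Look-alike, not of the set: round amber glass jar with a steel lid, as slim as the tall jar (46 mm) but only 78 mm high. Loose; stays where it stands. Origin: centre of its underside, z up.
- jar_hex: Look-alike, not of the set: six-sided amber glass jar, 46 mm across flats (53 mm across corners), round steel lid 40 mm across, 96 mm high. Loose; stays where it stands. Origin: centre of its underside, z up.
- well_tall: The smaller round recess, 64 mm diameter, for the tall jar. Black-lined, centred in a fixed pale-wood block 105 x 105 x 20 mm; the four blocks lie two by two, turned alike, in a dark-wood caddy (228 mm square, rim 26 mm high). Origin: underside centre of the block, 6 mm above the counter; z up. Recess floor 6 mm above the origin, block top 20 mm.
- well_wide: The larger round recess, 78 mm diameter, for the wide low jar. Black-lined, centred in a fixed pale-wood block 105 x 105 x 20 mm; the four blocks lie two by two, turned alike, in a dark-wood caddy (228 mm square, rim 26 mm high). Origin: underside centre of the block, 6 mm above the counter; z up. Recess floor 6 mm above the origin, block top 20 mm.
- well_square: The square recess, 62 x 62 mm, sides along the block's x and y, for the square jar. Black-lined, centred in a fixed pale-wood block 105 x 105 x 20 mm; the four blocks lie two by two, turned alike, in a dark-wood caddy (228 mm square, rim 26 mm high). Origin: underside centre of the block, 6 mm above the counter; z up. Recess floor 6 mm above the origin, block top 20 mm.
- well_tin: The oblong recess, 78 mm (along the block's x) by 52 mm (along its y), for the flat tin (either way round). Black-lined, centred in a fixed pale-wood block 105 x 105 x 20 mm; the four blocks lie two by two, turned alike, in a dark-wood caddy (228 mm square, rim 26 mm high). Origin: underside centre of the block, 6 mm above the counter; z up. Recess floor 6 mm above the origin, block top 20 mm.
Mind the look-alikes: they are no part of the job. What is shaped like the tin_flat but yellow is not meant.

How it is judged (in metres and radians):
At the end, for the whole second after the job is handed in: Each of the four containers stands upright (within 0.12 rad) on the floor of its own recess (underside 2 to 11 mm above the block's underside, centre within 15 mm of the recess's centre), released and at rest; the stubby and the six-sided jar stand upright within 20 mm of where they began (horizontal distance between jar_tall and well_tall below 0.015 m and z of jar_tall in the frame of well_tall between 0.002 and 0.011 m and angle between each of jar_tall, jar_wide, jar_square, tin_flat, jar_stubby, jar_hex's own z axis and vertical below 0.12 rad and linear speed of each of jar_tall, jar_wide, jar_square, tin_flat below 0.02 m/s and angular speed of each of jar_tall, jar_wide, jar_square, tin_flat below 0.2 rad/s and contact force between each of jar_tall, jar_wide, jar_square, tin_flat and the fingers below 0.05 N and horizontal distance between jar_wide and well_wide below 0.015 m and z of jar_wide in the frame of well_wide between 0.002 and 0.011 m and horizontal distance between jar_square and well_square below 0.015 m and z of jar_square in the frame of well_square between 0.002 and 0.011 m and horizontal distance between tin_flat and well_tin below 0.015 m and z of tin_flat in the frame of well_tin between 0.002 and 0.011 m and distance of each of jar_stubby, jar_hex from where it was at the start of the episode below 0.02 m); the robot touches nothing.
It fails at once if the stubby round jar is shoved more than 20 mm, lifted or knocked over (distance of jar_stubby from where it was at the start of the episode above 0.02 m or angle between jar_stubby's own z axis and vertical above 0.5 rad).
It fails at once if the six-sided jar is shoved more than 20 mm, lifted or knocked over (distance of jar_hex from where it was at the start of the episode above 0.02 m or angle between jar_hex's own z axis and vertical above 0.5 rad).
It fails at once if a spice container is dropped: it falls freely at more than 0.6 m/s (a drop of about 18 mm) ((linear speed of jar_tall above 0.6 m/s and contact force between jar_tall and the fingers below 0.05 N) or (linear speed of jar_wide above 0.6 m/s and contact force between jar_wide and the fingers below 0.05 N) or (linear speed of jar_square above 0.6 m/s and contact force between jar_square and the fingers below 0.05 N) or (linear speed of tin_flat above 0.6 m/s and contact force between tin_flat and the fingers below 0.05 N)).
It also fails if it takes over 104 s, if anything falls off the work surface, if the arm or the gripper's body presses on something with over 40 N, if the wrist force passes 120 N, or if a joint passes its speed limit or range.

ROBOT

A 6-joint arm with a two-finger parallel gripper is mounted at the origin on the work surface. World frame = base frame: x ahead of the robot, y to its left, z up, the work surface at z = 0. Lengths are in mm, angles in degrees, forces in N, time in s.
With the tool pointing down it reaches from about 300 to 850 mm from the base axis. Payload 4.2 kg.
Tool frame: the origin (TCP) lies midway between the tips of the shut fingers; the grasp point (between the pads) lies pinch_z behind it (pinch_z is the distance from the TCP to the grasp point, in mm); z points along the fingers, y is the line along which they close (so a half turn about z gives the same grasp; the last joint's range is limited). The gripper opens to 91 mm and grips with 3 to 60 N. Pads are 32 mm wide; open, the fingers measure 118 mm over their backs; the gripper's body (76 mm by 178 mm) begins 60 mm behind the grasp point.
Start: joints at [-71.792, 18.312, 89.639, -0, 72.044, -1.146], TCP at [190.566, -542.52, 213.976] pointing down, gripper open.
Joint ranges: [-177.97, 177.97], [-48.28, 115.42], [12.27, 149.76], [-77.06, 257.06], [2.81, 150.46], [-146.56, 146.56]. Speed limits (degrees/s): [147.25, 147.25, 180, 180, 180, 180].

INTERFACE

Orientations are given as [roll, pitch, yaw] about the fixed x, y, z axes, in that order (R = Rz(yaw) Ry(pitch) Rx(roll)).
In Python, from workcell import state, grab_frame, job_done, masks_of, landmark_of, pinch_z gives the robot as it stands. The module is installed in compiled form; this text tells all that it offers.
- The arm moves only by the tool move_arm, never from a script. Its argument "plan" is a list of rows, each an object of numbers: "x", "y", "z": the shift along the tool's x, y, z in mm; "rx", "ry", "rz": the turn, a rotation vector about the tool's x, y, z in rad. A call has 1 to 10 rows; each row shifts and turns the commanded pose from where the row before left it, along the tool's axes as they then stand; what a row does not reach is not made up. A row lasts 1/10 s, in which the tool goes at most 50 mm and 8.59 degrees, less where a joint would pass 70% of its speed; a pose out of reach is approached as far as the arm can. A call is refused whole if a number of a shift passes 50 or a number of a turn 0.15, either way. A call with a gripper value outside its range is refused whole. "grip" is the opening, from 0 (shut) to 1 (fully open), set as the call begins (left out, the last holds). The fingers move at their own pace and stop on an object; "squeeze" is the grip in N (left out, the last holds). Time passes only in rows, so rows that do not move let the fingers close. It gives the time, the measured TCP pose, the force, the opening and the grip force at its end, in the units of the state.
- state(): the state, without advancing time (a new reading comes with each control period).
- grab_frame(name): name is "side" or "top"; returns a dict with "img" (400x640x3 uint8, red, green, blue), "z_map" (400x640 float32, mm along the optical axis (not along the pixel's ray), 0 where there is no reading), "fx", "fy", "cx", "cy" (pixels), "rvec" (rotation vector, rad) and "tvec" (3), from world to camera coordinates, as OpenCV has them. Camera axes: x right, y down, z forward; pixel columns grow to the right and rows downward; lengths in mm; the calibration is good to about 2 mm. A picture is of the moment at which its call begins.
- job_done(): hands the job in; it is judged then, once.
Trained networks look in the newest picture that a camera, given by its name, has taken for a name from the list of things; names that differ only in an ending like _2 or _b are one class to them, and where a whole thing is asked for, a point or a joint stands for the part that bears it (a point fixed in the world has none). Each returns a list of dicts, best first, with "p" (0 to 1); they miss things now and then, are a little off and sometimes report something else, mostly with a low value. They report only what shows in the picture. A call takes as long as a camera call. They do not tell look-alikes from the thing itself.
- masks_of(camera, label): "pixels" (400x640 bool, what is visible of it) and "box" ([centre column, centre row, width, height] in pixels, round what is visible of it).
- landmark_of(camera, label): "point" ([column, row] in pixels: a listed point, or the origin of a listed thing).
The state is a dict: "time_s": time; "qpos": joint angles; "qvel": joint speeds; "effort": joint torques, N m; "ee_pos": TCP position; "ee_rot": TCP orientation; "force": force on the tool from outside, world axes, zero at the start; "torque": the same for the moment, N m; "gripper_width": finger opening in mm; "gripper_force": force on a finger pad.
Only numpy, scipy, OpenCV 4.12 (cv2) and the standard library are available. Lean on these libraries where they do the work, as an engineer would, in place of code of your own. Each camera call takes 0.05 s, during which the arm holds its last target. There are 200 camera calls.

## Working session

There is one attempt and no reset: what is moved stays moved. The work goes in short steps, Python scripts to look and compute and a tool call to move; the robot and the scene stay as the last step left them, time stands still between calls to the robot, and variables do not carry over. Pictures are saved under pics/ and viewed, at most 14 in all, crops included, and the job is handed in when it is done.

Besides the shell and the picture viewer there is one more tool, called after "Request:" in YAML: its name, and indented under it one key for each argument. move_arm: Moves the arm, as the interface text tells. Its arguments: {"type":"object","properties":{"plan":{"type":"array","items":{"type":"object","properties":{"x":{"type":"number"},"y":{"type":"number"},"z":{"type":"number"},"rx":{"type":"number"},"ry":{"type":"number"},"rz":{"type":"number"}}}},"grip":{"type":"number"},"squeeze":{"type":"number"}},"required":["plan"]}

```bash
mkdir -p pics
cat > h.py <<'E'
import numpy as np, cv2
from workcell import *
def save(n,img): cv2.imwrite('pics/'+n,cv2.cvtColor(np.ascontiguousarray(img),cv2.COLOR_RGB2BGR))
def cloud(f):
    z=f['z_map'].astype(float); v,u=np.mgrid[:400,:640]
    P=np.stack([(u-f['cx'])/f['fx']*z,(v-f['cy'])/f['fy']*z,z],-1)
    R=cv2.Rodrigues(np.array(f['rvec'],float))[0]
    W=(P-np.array(f['tvec'],float).ravel())@R
    W[z<=0]=np.nan
    return W
E
python3 - <<'E'
from h import *
print(state(),pinch_z)
for c in ('top','side'):
    f=grab_frame(c); save(c+'0.png',f['img']); np.savez(c+'0.npz',**f)
    W=cloud(f); R=cv2.Rodrigues(np.array(f['rvec'],float))[0]; print(c,'cam at',-R.T@np.array(f['tvec']).ravel())
    for n in ['jar_tall','jar_wide','jar_square','tin_flat','jar_stubby','jar_hex','well_tall','well_wide','well_square','well_tin']:
        for m in masks_of(c,n)[:4]:
            p=W[m['pixels']]; p=p[~np.isnan(p[:,0])]
            if not len(p): continue
            t=p[p[:,2]>np.percentile(p[:,2],95)-5]
            print(n,round(m['p'],2),np.round(m['box']),len(p),'topz',t[:,2].max().round(),'topc',np.round((np.percentile(t[:,:2],2,0)+np.percentile(t[:,:2],98,0))/2,1),'med',np.round(np.median(p,0)))
E
```

```text
{'time_s': 0.0, 'qpos': array([-7.17926572e+01,  1.83506070e+01,  8.97048219e+01, -1.82514271e-03,
        7.20427877e+01, -1.14470162e+00]), 'qvel': array([0.00206205, 0.03045497, 0.01259191, 0.06809971, 0.09355693,
       0.01377016]), 'effort': array([ 1.19120148e-03, -4.12466347e+01, -2.31970489e+01,  7.27650197e-02,
        4.55715274e-02, -1.48062295e-04]), 'ee_pos': array([ 190.38867919, -542.04789063,  213.14136972]), 'ee_rot': array([-1.79901768e+02, -2.27200000e-04,  1.93526084e+01]), 'force': array([-0.06999661,  0.16742027,  0.30871155]), 'torque': array([ 0.05056079, -0.03890538,  0.01586789]), 'gripper_force': 0.0, 'gripper_width': 91.24004128071084} 18.8
top cam at [512.11588233 -71.52351104 836.86334743]
jar_tall 0.56 [329. 262.  23.  25.] 507 topz 123.0 topc [441.  -76.2] med [443. -77. 120.]
jar_wide 0.7 [436. 264.  37.  30.] 841 topz 66.0 topc [ 440.4 -298.3] med [ 442. -292.   61.]
jar_square 0.66 [386. 247.  29.  29.] 665 topz 99.0 topc [ 470.8 -188.5] med [ 473. -183.   92.]
jar_square 0.31 [168. 263.  53.  54.] 2416 topz 31.0 topc [424.3 267.2] med [424. 270.  
[... 1688 characters left out ...]
6 topz 91.0 topc [ 681.1 -207.8] med [ 670. -199.   55.]
jar_stubby 0.93 [324. 200.  21.  32.] 626 topz 82.0 topc [572.1 -66.7] med [563. -54.  53.]
jar_hex 0.87 [421. 145.  23.  39.] 640 topz 99.0 topc [ 498.2 -425.2] med [ 492. -410.   57.]
jar_hex 0.67 [277. 324.  76.  57.] 2500 topz 31.0 topc [421.7 268.9] med [425. 267.  26.]
well_tall 0.7 [275. 325.  71.  58.] 2465 topz 31.0 topc [421.9 268.2] med [425. 266.  25.]
well_wide 0.69 [303. 288.  73.  47.] 2008 topz 30.0 topc [441.3 164.4] med [445. 160.  25.]
well_square 0.81 [261. 271.  70.  48.] 1882 topz 33.0 topc [544.1 182.8] med [549. 181.  25.]
well_tin 0.85 [230. 304.  74.  52.] 2255 topz 31.0 topc [526.  288.3] med [529. 286.  25.]
```

Run:
```python
from h import *
a=dict(np.load('top0.npz')); i=a['img'][110:310,120:560]
save('c1.png',cv2.resize(i,None,fx=1.8,fy=1.8,interpolation=cv2.INTER_CUBIC))
a=dict(np.load('side0.npz')); i=a['img'][110:370,210:460]
save('c2.png',cv2.resize(i,None,fx=2.3,fy=2.3,interpolation=cv2.INTER_CUBIC))
```

```text
(no output)
```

View pics/c1.png

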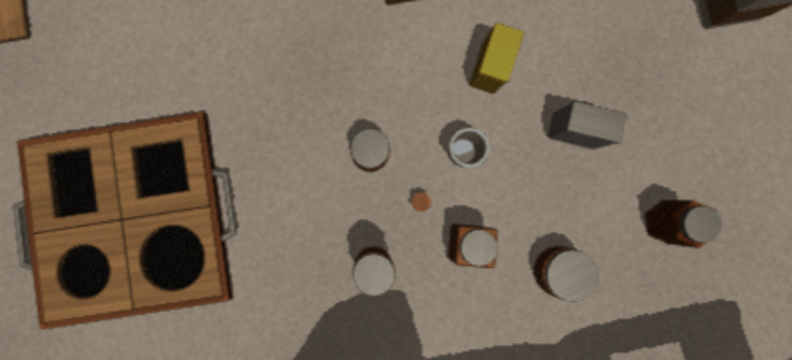

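View pics/c2.png

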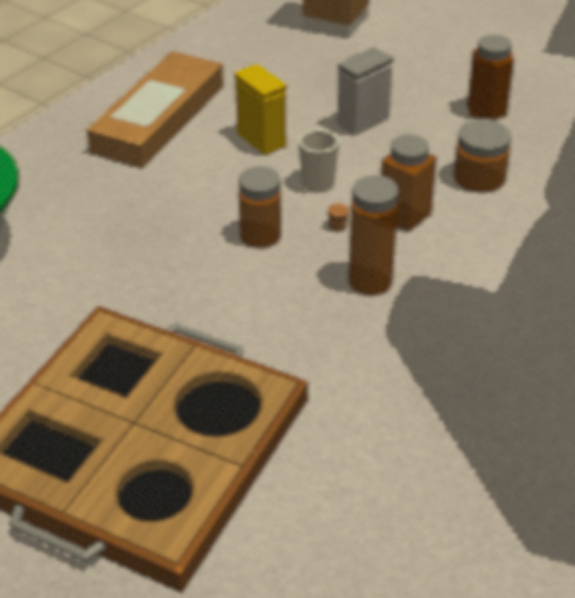

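The top crop shows: grey tin at (590,125), with the yellow look-alike at (498,55). The tall jar is at (374,272), the square jar at (476,246), the wide jar at (570,274), the stubby jar at (370,148) and the hex jar at (690,222). There is also a cup at (467,147). The wells are tin (72,182), square (160,168), tall (83,270) and wide (172,258). The candidate tins are grey at full-image pixel (445,181) and yellow at (396,144); grey is the one, since it is plain metal. For the slim round jars, the one at (329,262) is 120 mm high, so it is the tall one; (325,196) is 78 mm high, so stubby. For the square and hex jars, (386,247) has four sides and (498,234) has six.

Run:
```python
from h import *
a=dict(np.load('top0.npz'));save('c3.png',cv2.resize(a['img'][130:300,300:540],None,fx=3.3,fy=3.3,interpolation=cv2.INTER_CUBIC))
objs=dict(tall=(440,-75,120),wide=(440,-298,62),square=(471,-187,96),tin=(608,-313,88),stubby=(574,-68,78),hex=(501,-426,96),cup=(577,-178,0))
wells=dict(tall=(424,269),wide=(442,165),square=(548,184),tin=(530,288))
for c in ('top','side'):
    f=dict(np.load(c+'0.npz')); W=cloud(f); P=W.reshape(-1,3); I=f['img'].reshape(-1,3).astype(int)
    ok=~np.isnan(P[:,0]); P=P[ok]; I=I[ok]
    tb=P[(abs(P[:,0]-500)<60)&(abs(P[:,1]-50)<40)]; print(c,'table z',np.median(tb[:,2]))
    for n,(x,y,h) in objs.items():
        q=P[(np.hypot(P[:,0]-x,P[:,1]-y)<48)&(P[:,2]>15)]
        zt=np.percentile(q[:,2],90) if h==0 else h+ (np.median(q[q[:,2]>h-4][:,2])-h)
        t=q[abs(q[:,2]-zt)<4]; r=cv2.minAreaRect(t[:,:2].astype(np.float32)); e=cv2.minEnclosingCircle(t[:,:2].astype(np.float32))
        print(n,'zt',round(zt,1),'zmax',q[:,2].max().round(),'rect',np.round(r[0],1),np.round(r[1],1),round(r[2],1),'circ',np.round(e[0],1),round(e[1],1),'mean',t[:,:2].mean(0).round(1))
        if n=='square':
            s=q[(q[:,2]>60)&(q[:,2]<86)]; r=cv2.minAreaRect(s[:,:2].astype(np.float32)); print('  body',np.round(r[0],1),np.round(r[1],1),round(r[2],1))
    for n,(x,y) in wells.items():
        m=(np.hypot(P[:,0]-x,P[:,1]-y)<50)&(I.sum(1)<90)
        q=P[m]; r=cv2.minAreaRect(q[:,:2].astype(np.float32)); e=cv2.minEnclosingCircle(q[:,:2].astype(np.float32))
        print('well',n,'z',np.median(q[:,2]).round(1),'rect',np.round(r[0],1),np.round(r[1],1),round(r[2],1),'circ',np.round(e[0],1),round(e[1],1))
    q=P[(np.hypot(P[:,0]-486,P[:,1]-227)<170)&(P[:,2]>20)&(P[:,2]<34)&(I[:,0]-I[:,2]>25)]
    r=cv2.minAreaRect(q[:,:2].astype(np.float32)); print('caddy',r,np.median(q[:,2]))
```

```text
top table z 0.020250796084490916
tall zt 119.9 zmax 123.0 rect [441.  -76.2] [41.1 43.1] 1.0 circ [440.9 -76.3] 21.8 mean [441.  -76.4]
wide zt 61.7 zmax 66.0 rect [ 440.1 -299.1] [56.3 57.1] 1.2 circ [ 440.8 -298.8] 29.2 mean [ 440.8 -298.4]
square zt 95.6 zmax 99.0 rect [ 471.  -188.7] [38.1 38.6] 44.7 circ [ 470.7 -188.6] 19.8 mean [ 470.6 -188.5]
  body [ 470.6 -188.7] [44.2 43.9] 86.5
tin zt 87.8 zmax 91.0 rect [ 611.  -315.8] [60.1 34.2] 77.2 circ [ 611.6 -315.3] 32.8 mean [ 610.8 -315.3]
stubby zt 77.7 zmax 81.0 rect [575.8 -68.6] [40.4 42.2] 1.2 circ [576.3 -68.4] 21.6 mean [575.8 -68.5]
hex zt 95.7 zmax 100.0 rect [ 502.7 -426.2] [38.6 38.1] 68.5 circ [ 502.5 -426.4] 20.0 mean [ 502.9 -425.8]
cup zt 60.7 zmax 64.0 rect [ 581.6 -181.1] [43.3 43.5] 1.7 circ [ 581.8 -181.3] 22.5 mean [ 582.  -181.9]
well tall z 12.7 rect [423.  271.8] [57.3 59.6] 65.5 circ [423.4 271.5] 30.6
well wide z 12.8 rect [443.  165.5] [72.6 72.9] 46.0 circ [442.7 165.9] 37.9
well square z 12.6 rect [549.4 185.2] [60.6 58.3] 10.8 circ [548.9 184.6] 39.8
well tin z 12.7 rect [529.6 291.4] [76.6 46.3] 9.6
[... 708 characters left out ...]
1] 0.1 circ [572.6 -66.8] 24.5 mean [571.8 -65.6]
hex zt 96.0 zmax 99.0 rect [ 499.5 -425.2] [39.3 41.4] 55.5 circ [ 502.7 -424.6] 24.6 mean [ 498.4 -423.7]
cup zt 59.3 zmax 63.0 rect [ 577.2 -180.7] [44.5 46.6] 68.1 circ [ 577.4 -180.4] 24.9 mean [ 577.6 -180.1]
well tall z 12.8 rect [428.  265.6] [41.8 40.2] 29.2 circ [426.6 265.8] 25.8
well wide z 12.5 rect [446.8 160.5] [55.2 51.9] 29.0 circ [444.1 159.7] 32.5
well square z 12.9 rect [553.8 177.4] [44.  45.3] 12.6 circ [552.6 178.6] 25.5
well tin z 12.9 rect [532.1 285. ] [59.4 37.4] 10.3 circ [531.2 286.6] 32.2
caddy ((485.93853759765625, 219.17453002929688), (230.47003173828125, 246.2591552734375), 10.064960479736328) 26.04429114272247
```

View pics/c3.png

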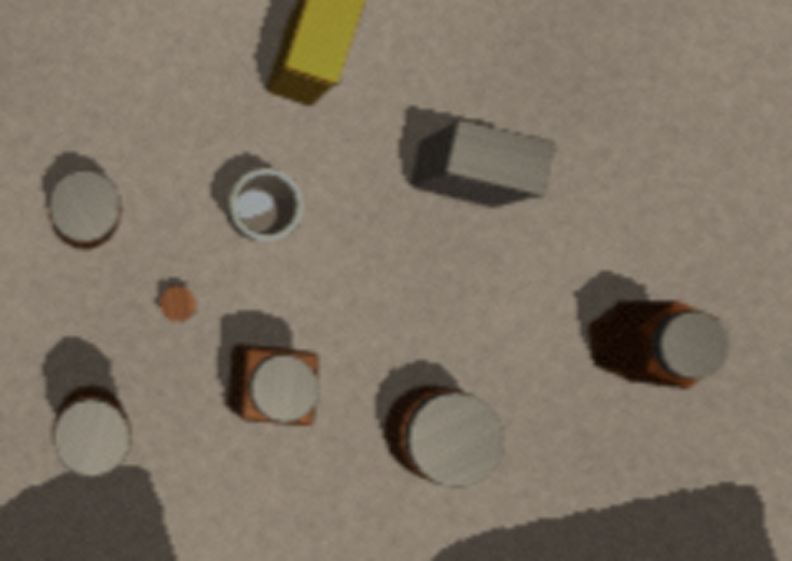

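The crop confirms it: grey plain tin at (500,160) with the yellow one apart at (320,50), square jar at (282,388), tall jar at (92,436), wide jar at (456,440), and hex at (690,345) and stubby at (85,205) to be left alone. I'll place wide first, then tin, square and tall.

```bash
cat >> h.py <<'E'
def go(*wps):
    """wps: (x,y,z,yaw,rows); prints rows in tool axes, rounded"""
    s=state(); p=np.array(s['ee_pos']); yw=s['ee_rot'][2]
    print('t',round(s['time_s'],2),'pos',p.round(1),'rot',np.round(s['ee_rot'],2),'F',np.round(s['force'],1),'w',round(s['gripper_width'],1),'gf',round(s['gripper_force'],1))
    for x,y,z,yaw,n in wps:
        for k in range(n):
            d=(np.array([x,y,z])-p)/(n-k); c,q=np.cos(np.radians(yw)),np.sin(np.radians(yw))
            t=np.round([c*d[0]+q*d[1],q*d[0]-c*d[1],-d[2]],1 if n-k==1 else 0)
            dy=(yaw-yw+180)%360-180; r=-np.round(np.radians(dy/(n-k)),3)
            print('{"x":%g,"y":%g,"z":%g%s}'%(*t,',"rz":%g'%r if abs(r)>.002 else ''),end=',')
            p=p+[c*t[0]+q*t[1],q*t[0]-c*t[1],-t[2]]; yw-=np.degrees(r)
        print()
E
python3 -c "
from h import *
go((438.6,-298,150,90,10),(438.6,-298,20,90,6))"
```

```text
t 1.1 pos [ 190.6 -542.5  214. ] rot [179.99  -0.    19.35] F [ 0.4  0.  -0.1] w 91.2 gf 0.0
{"x":32,"y":-15,"z":6,"rz":-0.123},{"x":33,"y":-11,"z":6,"rz":-0.123},{"x":34,"y":-7,"z":6,"rz":-0.123},{"x":35,"y":-2,"z":7,"rz":-0.123},{"x":35,"y":2,"z":6,"rz":-0.123},{"x":34,"y":6,"z":7,"rz":-0.124},{"x":33,"y":10,"z":6,"rz":-0.123},{"x":32,"y":14,"z":7,"rz":-0.124},{"x":30,"y":18,"z":6,"rz":-0.123},{"x":26.8,"y":21.6,"z":7,"rz":-0.124},
{"x":0,"y":-0,"z":22},{"x":0,"y":-0,"z":22},{"x":0,"y":-0,"z":21},{"x":0,"y":-0,"z":22},{"x":0,"y":-0,"z":21},{"x":0,"y":-0,"z":22},
```

Request:
move_arm:
  plan:
    - {"x": 32, "y": -15, "z": 6, "rz": -0.123}
    - {"x": 33, "y": -11, "z": 6, "rz": -0.123}
    - {"x": 34, "y": -7, "z": 6, "rz": -0.123}
    - {"x": 35, "y": -2, "z": 7, "rz": -0.123}
    - {"x": 35, "y": 2, "z": 6, "rz": -0.123}
    - {"x": 34, "y": 6, "z": 7, "rz": -0.124}
    - {"x": 33, "y": 10, "z": 6, "rz": -0.123}
    - {"x": 32, "y": 14, "z": 7, "rz": -0.124}
    - {"x": 30, "y": 18, "z": 6, "rz": -0.123}
    - {"x": 27, "y": 22, "z": 7, "rz": -0.124}
  grip: 1

```text
schema error: expected keys x, y, z, rx, ry, rz
```

Request:
move_arm:
  plan:
    - {"z": 20}
    - {"z": 20}
    - {"z": 10}
    - {"z": 0}
    - {"z": 0}

```text
schema error: expected keys x, y, z, rx, ry, rz
```

```bash
python3 -c "
from h import *
go((438.6,-298,20,90,5))
f=grab_frame('top'); save('c4.png',cv2.resize(f['img'][130:330,300:540],None,fx=3,fy=3))"
```

```text
t 1.1 pos [ 190.6 -542.5  214. ] rot [179.99  -0.    19.35] F [ 0.4  0.  -0.1] w 91.2 gf 0.0
{"x":63,"y":-30,"z":39,"rz":-0.247},{"x":68,"y":-13,"z":39,"rz":-0.246},{"x":70,"y":4,"z":39,"rz":-0.247},{"x":67,"y":20,"z":38,"rz":-0.246},{"x":59,"y":36.2,"z":39,"rz":-0.247},
```

View pics/c4.png

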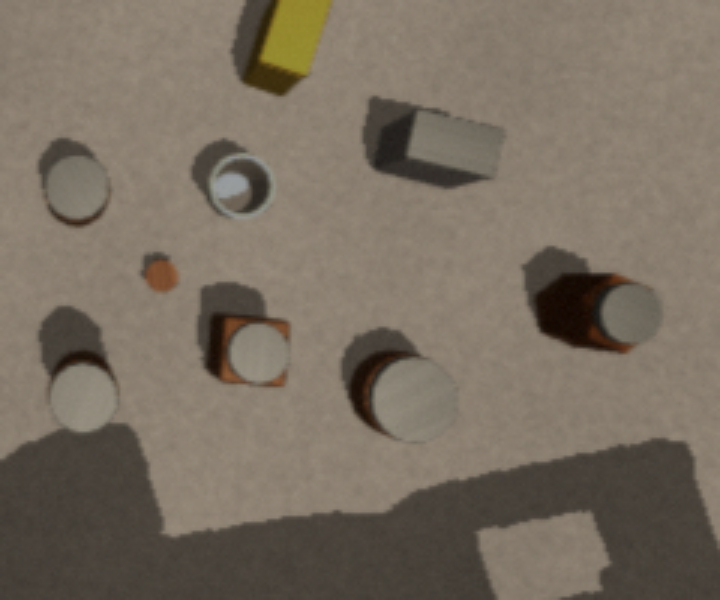

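Both calls were refused because every row needs all six keys. The picture shows an unchanged scene, with the wide jar at (414,399).

Request:
move_arm:
  plan:
    - {"x": 32, "y": -15, "z": 6, "rx": 0, "ry": 0, "rz": -0.123}
    - {"x": 33, "y": -11, "z": 6, "rx": 0, "ry": 0, "rz": -0.123}
    - {"x": 34, "y": -7, "z": 6, "rx": 0, "ry": 0, "rz": -0.123}
    - {"x": 35, "y": -2, "z": 7, "rx": 0, "ry": 0, "rz": -0.123}
    - {"x": 35, "y": 2, "z": 6, "rx": 0, "ry": 0, "rz": -0.123}
    - {"x": 34, "y": 6, "z": 7, "rx": 0, "ry": 0, "rz": -0.124}
    - {"x": 33, "y": 10, "z": 6, "rx": 0, "ry": 0, "rz": -0.123}
    - {"x": 32, "y": 14, "z": 7, "rx": 0, "ry": 0, "rz": -0.124}
    - {"x": 30, "y": 18, "z": 6, "rx": 0, "ry": 0, "rz": -0.123}
    - {"x": 27, "y": 22, "z": 7, "rx": 0, "ry": 0, "rz": -0.124}
  grip: 1

```text
time_s: 2.15
ee_pos: [440.0, -296.8, 150.0]
ee_rot: [180.0, 0.0, 90.3]
force: [0.3, -0.7, -0.3]
gripper_width: 91.4
gripper_force: 0.0
```

Request:
move_arm:
  plan:
    - {"x": 0, "y": 0, "z": 20, "rx": 0, "ry": 0, "rz": 0}
    - {"x": 0, "y": 0, "z": 20, "rx": 0, "ry": 0, "rz": 0}
    - {"x": 0, "y": 0, "z": 0, "rx": 0, "ry": 0, "rz": 0}
    - {"x": 0, "y": 0, "z": 0, "rx": 0, "ry": 0, "rz": 0}

```text
time_s: 2.55
ee_pos: [439.1, -298.0, 110.2]
ee_rot: [-180.0, -0.0, 90.0]
force: [-0.1, 0.2, -0.4]
gripper_width: 91.3
gripper_force: 0.0
```

```bash
sed -i "s/%s}'%(\*t/,\"rx\":0,\"ry\":0%s}'%(*t/; s/',\"rz\":%g'%r if abs(r)>.002 else ''/',\"rz\":%g'%r/" h.py; python3 -c "
from h import *
go((438.6,-298,20,90,5))"
```

```text
t 2.55 pos [ 439.1 -298.   110.2] rot [-179.99   -0.     89.99] F [-0.1  0.2 -0.4] w 91.3 gf 0.0
{"x":0,"y":-0,"z":18,"rx":0,"ry":0,"rz":-0},{"x":0,"y":-0,"z":18,"rx":0,"ry":0,"rz":-0},{"x":0,"y":-0,"z":18,"rx":0,"ry":0,"rz":-0},{"x":0,"y":-0,"z":18,"rx":0,"ry":0,"rz":-0},{"x":0,"y":-0.5,"z":18.2,"rx":0,"ry":0,"rz":-0},
```

Request:
move_arm:
  plan:
    - {"x": 0, "y": 0, "z": 25, "rx": 0, "ry": 0, "rz": 0}
    - {"x": 0, "y": 0, "z": 25, "rx": 0, "ry": 0, "rz": 0}
    - {"x": 0, "y": 0, "z": 20, "rx": 0, "ry": 0, "rz": 0}
    - {"x": 0, "y": 0, "z": 20, "rx": 0, "ry": 0, "rz": 0}
    - {"x": 0, "y": 0, "z": 0, "rx": 0, "ry": 0, "rz": 0}
    - {"x": 0, "y": 0, "z": 0, "rx": 0, "ry": 0, "rz": 0}

```text
time_s: 3.15
ee_pos: [439.7, -298.7, 21.1]
ee_rot: [179.9, 0.1, 90.0]
force: [0.5, -0.2, 0.3]
gripper_width: 91.3
gripper_force: 0.0
```

Request:
move_arm:
  plan:
    - {"x": 0, "y": 0, "z": 0, "rx": 0, "ry": 0, "rz": 0}
    - {"x": 0, "y": 0, "z": 0, "rx": 0, "ry": 0, "rz": 0}
    - {"x": 0, "y": 0, "z": 0, "rx": 0, "ry": 0, "rz": 0}
    - {"x": 0, "y": 0, "z": 0, "rx": 0, "ry": 0, "rz": 0}
    - {"x": 0, "y": 0, "z": 0, "rx": 0, "ry": 0, "rz": 0}
    - {"x": 0, "y": 0, "z": 0, "rx": 0, "ry": 0, "rz": 0}
    - {"x": 0, "y": 0, "z": 0, "rx": 0, "ry": 0, "rz": 0}
    - {"x": 0, "y": 0, "z": 0, "rx": 0, "ry": 0, "rz": 0}
  grip: 0
  squeeze: 25

```text
time_s: 3.95
ee_pos: [439.3, -298.0, 20.4]
ee_rot: [180.0, 0.0, 90.0]
force: [-0.1, 1.0, 5.8]
gripper_width: 59.5
gripper_force: 25.0
```

Request:
move_arm:
  plan:
    - {"x": 0, "y": 0, "z": -10, "rx": 0, "ry": 0, "rz": 0}
    - {"x": 0, "y": 0, "z": -30, "rx": 0, "ry": 0, "rz": 0}
    - {"x": 0, "y": 0, "z": -40, "rx": 0, "ry": 0, "rz": 0}
    - {"x": 0, "y": 0, "z": -40, "rx": 0, "ry": 0, "rz": 0}
    - {"x": 0, "y": 0, "z": -40, "rx": 0, "ry": 0, "rz": 0}
    - {"x": 15, "y": 0, "z": -10, "rx": 0, "ry": 0, "rz": 0}
    - {"x": 30, "y": 0, "z": 0, "rx": 0, "ry": 0, "rz": 0}
    - {"x": 40, "y": 0, "z": 0, "rx": 0, "ry": 0, "rz": 0}
    - {"x": 40, "y": 0, "z": 0, "rx": 0, "ry": 0, "rz": 0}
    - {"x": 40, "y": 0, "z": 0, "rx": 0, "ry": 0, "rz": 0}

```text
time_s: 4.95
ee_pos: [437.5, -130.6, 188.7]
ee_rot: [-179.9, -0.1, 90.0]
force: [0.4, 0.7, -2.3]
gripper_width: 59.5
gripper_force: 25.0
```

Request:
move_arm:
  plan:
    - {"x": 40, "y": 0, "z": 0, "rx": 0, "ry": 0, "rz": 0}
    - {"x": 40, "y": 0, "z": 0, "rx": 0, "ry": 0, "rz": 0}
    - {"x": 40, "y": 0, "z": 0, "rx": 0, "ry": 0, "rz": 0}
    - {"x": 40, "y": 0, "z": 0, "rx": 0, "ry": 0, "rz": 0}
    - {"x": 40, "y": 0, "z": 0, "rx": 0, "ry": 0, "rz": 0}
    - {"x": 40, "y": 0, "z": 0, "rx": 0, "ry": 0, "rz": 0}
    - {"x": 30, "y": 0, "z": 0, "rx": 0, "ry": 0, "rz": 0}
    - {"x": 20, "y": 0, "z": 0, "rx": 0, "ry": 0, "rz": 0}
    - {"x": 7, "y": 3, "z": 0, "rx": 0, "ry": 0, "rz": 0}
    - {"x": 0, "y": 0, "z": 0, "rx": 0, "ry": 0, "rz": 0}

```text
time_s: 5.95
ee_pos: [441.5, 164.6, 189.1]
ee_rot: [-179.9, 0.1, 90.1]
force: [0.4, -0.1, -1.2]
gripper_width: 59.4
gripper_force: 25.0
```

```bash
python3 -c "
from h import *
go((442.3,163.7,60,90,6),(442.3,163.7,33,90,4))"
```

```text
t 5.95 pos [441.5 164.6 189.1] rot [-1.7991e+02  5.0000e-02  9.0100e+01] F [ 0.4 -0.1 -1.2] w 59.4 gf 25.0
{"x":-0,"y":0,"z":22,"rx":0,"ry":0,"rz":0},{"x":-0,"y":0,"z":21,"rx":0,"ry":0,"rz":0},{"x":-0,"y":0,"z":22,"rx":0,"ry":0,"rz":0},{"x":-0,"y":0,"z":21,"rx":0,"ry":0,"rz":0.001},{"x":-0,"y":0,"z":22,"rx":0,"ry":0,"rz":0},{"x":-0.9,"y":0.8,"z":21.1,"rx":0,"ry":0,"rz":0.001},
{"x":0,"y":0,"z":7,"rx":0,"ry":0,"rz":-0},{"x":0,"y":0,"z":7,"rx":0,"ry":0,"rz":-0},{"x":0,"y":0,"z":6,"rx":0,"ry":0,"rz":-0},{"x":0,"y":0,"z":7,"rx":0,"ry":0,"rz":-0},
```

Request:
move_arm:
  plan:
    - {"x": 0, "y": 0, "z": 20, "rx": 0, "ry": 0, "rz": 0}
    - {"x": 0, "y": 0, "z": 30, "rx": 0, "ry": 0, "rz": 0}
    - {"x": 0, "y": 0, "z": 30, "rx": 0, "ry": 0, "rz": 0}
    - {"x": 0, "y": 0, "z": 30, "rx": 0, "ry": 0, "rz": 0}
    - {"x": 0, "y": 0, "z": 20, "rx": 0, "ry": 0, "rz": 0}
    - {"x": 0, "y": 0, "z": 10, "rx": 0, "ry": 0, "rz": 0}
    - {"x": 0, "y": 0, "z": 5, "rx": 0, "ry": 0, "rz": 0}
    - {"x": 0, "y": 0, "z": 5, "rx": 0, "ry": 0, "rz": 0}
    - {"x": 0, "y": 0, "z": 0, "rx": 0, "ry": 0, "rz": 0}
    - {"x": 0, "y": 0, "z": 0, "rx": 0, "ry": 0, "rz": 0}

```text
time_s: 6.95
ee_pos: [442.6, 164.2, 40.6]
ee_rot: [179.9, -0.0, 90.0]
force: [-0.5, 0.1, -1.0]
gripper_width: 59.6
gripper_force: 25.0
```

Request:
move_arm:
  plan:
    - {"x": 0, "y": 0, "z": 2, "rx": 0, "ry": 0, "rz": 0}
    - {"x": 0, "y": 0, "z": 2, "rx": 0, "ry": 0, "rz": 0}
    - {"x": 0, "y": 0, "z": 2, "rx": 0, "ry": 0, "rz": 0}
    - {"x": 0, "y": 0, "z": 0, "rx": 0, "ry": 0, "rz": 0}
    - {"x": 0, "y": 0, "z": 0, "rx": 0, "ry": 0, "rz": 0}

```text
time_s: 7.45
ee_pos: [442.0, 164.1, 33.9]
ee_rot: [-180.0, 0.0, 90.0]
force: [-0.2, 0.1, -1.1]
gripper_width: 59.8
gripper_force: 25.0
```

Still about 1.3 mm clear, so I lower 1.5 mm and release.

Request:
move_arm:
  plan:
    - {"x": 0, "y": 0, "z": 1, "rx": 0, "ry": 0, "rz": 0}
    - {"x": 0, "y": 0, "z": 0.5, "rx": 0, "ry": 0, "rz": 0}
    - {"x": 0, "y": 0, "z": 0, "rx": 0, "ry": 0, "rz": 0}
    - {"x": 0, "y": 0, "z": 0, "rx": 0, "ry": 0, "rz": 0}

```text
time_s: 7.85
ee_pos: [442.1, 164.1, 32.4]
ee_rot: [180.0, 0.0, 90.0]
force: [-0.2, -0.2, -0.6]
gripper_width: 59.2
gripper_force: 25.0
```

Request:
move_arm:
  plan:
    - {"x": 0, "y": 0, "z": 0, "rx": 0, "ry": 0, "rz": 0}
    - {"x": 0, "y": 0, "z": 0, "rx": 0, "ry": 0, "rz": 0}
    - {"x": 0, "y": 0, "z": 0, "rx": 0, "ry": 0, "rz": 0}
    - {"x": 0, "y": 0, "z": 0, "rx": 0, "ry": 0, "rz": 0}
    - {"x": 0, "y": 0, "z": 0, "rx": 0, "ry": 0, "rz": 0}
    - {"x": 0, "y": 0, "z": 0, "rx": 0, "ry": 0, "rz": 0}
    - {"x": 0, "y": 0, "z": 0, "rx": 0, "ry": 0, "rz": 0}
    - {"x": 0, "y": 0, "z": 0, "rx": 0, "ry": 0, "rz": 0}
  grip: 1

```text
time_s: 8.65
ee_pos: [442.0, 164.1, 32.4]
ee_rot: [-180.0, 0.0, 90.0]
force: [0.1, -0.0, -0.6]
gripper_width: 91.2
gripper_force: 0.0
```

Request:
move_arm:
  plan:
    - {"x": 0, "y": 0, "z": -20, "rx": 0, "ry": 0, "rz": 0}
    - {"x": 0, "y": 0, "z": -40, "rx": 0, "ry": 0, "rz": 0}
    - {"x": 0, "y": 0, "z": -50, "rx": 0, "ry": 0, "rz": 0}
    - {"x": 0, "y": 0, "z": -40, "rx": 0, "ry": 0, "rz": 0}
    - {"x": 0, "y": 0, "z": 0, "rx": 0, "ry": 0, "rz": 0}

```text
time_s: 9.15
ee_pos: [445.5, 165.4, 188.1]
ee_rot: [179.3, -0.2, 90.0]
force: [0.3, 0.2, -0.7]
gripper_width: 91.0
gripper_force: 0.0
```

```bash
python3 -c "
from h import *
go((608.9,-314.8,185,77,13),(608.9,-314.8,36,77,6))"
```

```text
t 9.15 pos [445.5 165.4 188.1] rot [179.31  -0.23  90.  ] F [ 0.3  0.2 -0.7] w 91.0 gf 0.0
{"x":-37,"y":13,"z":0,"rx":0,"ry":0,"rz":0.017},{"x":-37,"y":13,"z":0,"rx":0,"ry":0,"rz":0.017},{"x":-36,"y":14,"z":0,"rx":0,"ry":0,"rz":0.018},{"x":-36,"y":14,"z":0,"rx":0,"ry":0,"rz":0.017},{"x":-36,"y":15,"z":0,"rx":0,"ry":0,"rz":0.018},{"x":-36,"y":16,"z":0,"rx":0,"ry":0,"rz":0.017},{"x":-35,"y":16,"z":0,"rx":0,"ry":0,"rz":0.018},{"x":-35,"y":17,"z":1,"rx":0,"ry":0,"rz":0.017},{"x":-35,"y":18,"z":0,"rx":0,"ry":0,"rz":0.018},{"x":-35,"y":18,"z":1,"rx":0,"ry":0,"rz":0.017},{"x":-34,"y":19,"z":0,"rx":0,"ry":0,"rz":0.018},{"x":-34,"y":19,"z":1,"rx":0,"ry":0,"rz":0.017},{"x":-33.6,"y":20,"z":0.1,"rx":0,"ry":0,"rz":0.018},
{"x":0,"y":0,"z":25,"rx":0,"ry":0,"rz":-0},{"x":0,"y":0,"z":25,"rx":0,"ry":0,"rz":-0},{"x":0,"y":0,"z":25,"rx":0,"ry":0,"rz":-0},{"x":0,"y":0,"z":25,"rx":0,"ry":0,"rz":-0},{"x":0,"y":0,"z":24,"rx":0,"ry":0,"rz":-0},{"x":0,"y":0,"z":25,"rx":0,"ry":0,"rz":-0},
```

Request:
move_arm:
  plan:
    - {"x": -37, "y": 13, "z": 0, "rx": 0, "ry": 0, "rz": 0.017}
    - {"x": -37, "y": 13, "z": 0, "rx": 0, "ry": 0, "rz": 0.017}
    - {"x": -36, "y": 14, "z": 0, "rx": 0, "ry": 0, "rz": 0.018}
    - {"x": -36, "y": 14, "z": 0, "rx": 0, "ry": 0, "rz": 0.017}
    - {"x": -36, "y": 15, "z": 0, "rx": 0, "ry": 0, "rz": 0.018}
    - {"x": -36, "y": 16, "z": 0, "rx": 0, "ry": 0, "rz": 0.017}
    - {"x": -35, "y": 16, "z": 0, "rx": 0, "ry": 0, "rz": 0.018}
    - {"x": -35, "y": 17, "z": 1, "rx": 0, "ry": 0, "rz": 0.017}
    - {"x": -35, "y": 18, "z": 0, "rx": 0, "ry": 0, "rz": 0.018}
    - {"x": -35, "y": 18, "z": 1, "rx": 0, "ry": 0, "rz": 0.017}

```text
time_s: 10.15
ee_pos: [567.7, -206.7, 179.3]
ee_rot: [-179.9, -0.0, 80.0]
force: [0.4, 1.3, 0.1]
gripper_width: 91.2
gripper_force: 0.0
```

Request:
move_arm:
  plan:
    - {"x": -34, "y": 19, "z": 0, "rx": 0, "ry": 0, "rz": 0.018}
    - {"x": -34, "y": 19, "z": 0, "rx": 0, "ry": 0, "rz": 0.017}
    - {"x": -34, "y": 20, "z": 0, "rx": 0, "ry": 0, "rz": 0.018}
    - {"x": 0, "y": 0, "z": 20, "rx": 0, "ry": 0, "rz": 0}
    - {"x": 0, "y": 0, "z": 30, "rx": 0, "ry": 0, "rz": 0}
    - {"x": 0, "y": 0, "z": 0, "rx": 0, "ry": 0, "rz": 0}
    - {"x": 0, "y": 0, "z": 0, "rx": 0, "ry": 0, "rz": 0}
    - {"x": 0, "y": 0, "z": 0, "rx": 0, "ry": 0, "rz": 0}

```text
time_s: 10.95
ee_pos: [606.0, -316.6, 131.8]
ee_rot: [179.9, 0.0, 77.0]
force: [0.3, -0.0, 0.9]
gripper_width: 91.5
gripper_force: 0.0
```

```bash
python3 -c "
from h import *
go((608.9,-314.8,36,77,5))"
```

```text
t 10.95 pos [ 606.  -316.6  131.8] rot [1.7987e+02 4.0000e-02 7.7020e+01] F [ 0.3 -0.   0.9] w 91.5 gf 0.0
{"x":0,"y":0,"z":19,"rx":0,"ry":0,"rz":0},{"x":1,"y":1,"z":19,"rx":0,"ry":0,"rz":0},{"x":0,"y":0,"z":19,"rx":0,"ry":0,"rz":0},{"x":1,"y":1,"z":19,"rx":0,"ry":0,"rz":0},{"x":0.4,"y":0.4,"z":19.8,"rx":0,"ry":0,"rz":0},
```

Request:
move_arm:
  plan:
    - {"x": 1, "y": 1, "z": 5, "rx": 0, "ry": 0, "rz": 0}
    - {"x": 1.4, "y": 1.4, "z": 10, "rx": 0, "ry": 0, "rz": 0}
    - {"x": 0, "y": 0, "z": 25, "rx": 0, "ry": 0, "rz": 0}
    - {"x": 0, "y": 0, "z": 25, "rx": 0, "ry": 0, "rz": 0}
    - {"x": 0, "y": 0, "z": 20, "rx": 0, "ry": 0, "rz": 0}
    - {"x": 0, "y": 0, "z": 11, "rx": 0, "ry": 0, "rz": 0}
    - {"x": 0, "y": 0, "z": 0, "rx": 0, "ry": 0, "rz": 0}
    - {"x": 0, "y": 0, "z": 0, "rx": 0, "ry": 0, "rz": 0}

```text
time_s: 11.75
ee_pos: [608.7, -314.8, 35.1]
ee_rot: [179.9, 0.0, 77.0]
force: [0.2, -0.5, 0.1]
gripper_width: 91.4
gripper_force: 0.0
```

Request:
move_arm:
  plan:
    - {"x": 0, "y": 0, "z": 0, "rx": 0, "ry": 0, "rz": 0}
    - {"x": 0, "y": 0, "z": 0, "rx": 0, "ry": 0, "rz": 0}
    - {"x": 0, "y": 0, "z": 0, "rx": 0, "ry": 0, "rz": 0}
    - {"x": 0, "y": 0, "z": 0, "rx": 0, "ry": 0, "rz": 0}
    - {"x": 0, "y": 0, "z": 0, "rx": 0, "ry": 0, "rz": 0}
    - {"x": 0, "y": 0, "z": 0, "rx": 0, "ry": 0, "rz": 0}
    - {"x": 0, "y": 0, "z": 0, "rx": 0, "ry": 0, "rz": 0}
    - {"x": 0, "y": 0, "z": 0, "rx": 0, "ry": 0, "rz": 0}
    - {"x": 0, "y": 0, "z": 0, "rx": 0, "ry": 0, "rz": 0}
    - {"x": 0, "y": 0, "z": 0, "rx": 0, "ry": 0, "rz": 0}
  grip: 0
  squeeze: 25

```text
time_s: 12.75
ee_pos: [608.4, -314.8, 34.6]
ee_rot: [180.0, 0.0, 77.0]
force: [0.7, -0.5, 0.8]
gripper_width: 33.5
gripper_force: 25.0
```

Request:
move_arm:
  plan:
    - {"x": 0, "y": 0, "z": -10, "rx": 0, "ry": 0, "rz": 0}
    - {"x": 0, "y": 0, "z": -30, "rx": 0, "ry": 0, "rz": 0}
    - {"x": 0, "y": 0, "z": -40, "rx": 0, "ry": 0, "rz": 0}
    - {"x": 0, "y": 0, "z": -40, "rx": 0, "ry": 0, "rz": 0}
    - {"x": 0, "y": 0, "z": -30, "rx": 0, "ry": 0, "rz": 0}
    - {"x": 0, "y": 0, "z": 0, "rx": 0, "ry": 0, "rz": 0}
    - {"x": 0, "y": 0, "z": 0, "rx": 0, "ry": 0, "rz": 0}

```text
time_s: 13.45
ee_pos: [607.8, -314.4, 184.7]
ee_rot: [180.0, 0.0, 77.0]
force: [-0.8, -0.6, -1.5]
gripper_width: 33.9
gripper_force: 25.0
```

```bash
python3 -c "
from h import *
go((528.1,287.2,190,10.2,18))"
```

```text
t 13.45 pos [ 607.8 -314.4  184.7] rot [1.8e+02 1.0e-02 7.7e+01] F [-0.8 -0.6 -1.5] w 33.9 gf 25.0
{"x":32,"y":-12,"z":-0,"rx":0,"ry":0,"rz":0.065},{"x":31,"y":-14,"z":-0,"rx":0,"ry":0,"rz":0.065},{"x":30,"y":-16,"z":-0,"rx":0,"ry":0,"rz":0.065},{"x":29,"y":-18,"z":-0,"rx":0,"ry":0,"rz":0.065},{"x":27,"y":-19,"z":-0,"rx":0,"ry":0,"rz":0.065},{"x":26,"y":-21,"z":-0,"rx":0,"ry":0,"rz":0.065},{"x":25,"y":-23,"z":-0,"rx":0,"ry":0,"rz":0.065},{"x":23,"y":-24,"z":-0,"rx":0,"ry":0,"rz":0.065},{"x":21,"y":-26,"z":-1,"rx":0,"ry":0,"rz":0.065},{"x":20,"y":-27,"z":-0,"rx":0,"ry":0,"rz":0.065},{"x":18,"y":-29,"z":-1,"rx":0,"ry":0,"rz":0.064},{"x":16,"y":-30,"z":-0,"rx":0,"ry":0,"rz":0.065},{"x":14,"y":-31,"z":-1,"rx":0,"ry":0,"rz":0.064},{"x":12,"y":-31,"z":-0,"rx":0,"ry":0,"rz":0.065},{"x":10,"y":-32,"z":-1,"rx":0,"ry":0,"rz":0.064},{"x":8,"y":-33,"z":-0,"rx":0,"ry":0,"rz":0.065},{"x":6,"y":-33,"z":-1,"rx":0,"ry":0,"rz":0.064},{"x":4,"y":-33.3,"z":-0.3,"rx":0,"ry":0,"rz":0.065},
```

Request:
move_arm:
  plan:
    - {"x": 32, "y": -12, "z": 0, "rx": 0, "ry": 0, "rz": 0.065}
    - {"x": 31, "y": -14, "z": 0, "rx": 0, "ry": 0, "rz": 0.065}
    - {"x": 30, "y": -16, "z": 0, "rx": 0, "ry": 0, "rz": 0.065}
    - {"x": 29, "y": -18, "z": 0, "rx": 0, "ry": 0, "rz": 0.065}
    - {"x": 27, "y": -19, "z": 0, "rx": 0, "ry": 0, "rz": 0.065}
    - {"x": 26, "y": -21, "z": 0, "rx": 0, "ry": 0, "rz": 0.065}
    - {"x": 25, "y": -23, "z": 0, "rx": 0, "ry": 0, "rz": 0.065}
    - {"x": 23, "y": -24, "z": 0, "rx": 0, "ry": 0, "rz": 0.065}
    - {"x": 21, "y": -26, "z": 0, "rx": 0, "ry": 0, "rz": 0.065}
    - {"x": 20, "y": -27, "z": 0, "rx": 0, "ry": 0, "rz": 0.065}

```text
time_s: 14.45
ee_pos: [562.3, 20.7, 181.9]
ee_rot: [-179.8, 0.2, 39.6]
force: [-0.0, 0.0, -1.2]
gripper_width: 34.1
gripper_force: 25.0
```

Request:
move_arm:
  plan:
    - {"x": 18, "y": -29, "z": 0, "rx": 0, "ry": 0, "rz": 0.064}
    - {"x": 16, "y": -30, "z": 0, "rx": 0, "ry": 0, "rz": 0.065}
    - {"x": 14, "y": -31, "z": 0, "rx": 0, "ry": 0, "rz": 0.064}
    - {"x": 12, "y": -31, "z": 0, "rx": 0, "ry": 0, "rz": 0.065}
    - {"x": 10, "y": -32, "z": 0, "rx": 0, "ry": 0, "rz": 0.064}
    - {"x": 8, "y": -33, "z": 0, "rx": 0, "ry": 0, "rz": 0.065}
    - {"x": 6, "y": -33, "z": 0, "rx": 0, "ry": 0, "rz": 0.064}
    - {"x": 4, "y": -33, "z": 0, "rx": 0, "ry": 0, "rz": 0.065}
    - {"x": 0, "y": 0, "z": 0, "rx": 0, "ry": 0, "rz": 0}
    - {"x": 0, "y": 0, "z": 0, "rx": 0, "ry": 0, "rz": 0}

```text
time_s: 15.45
ee_pos: [527.2, 286.5, 182.1]
ee_rot: [179.9, 0.3, 10.3]
force: [-0.4, 0.0, -1.5]
gripper_width: 33.9
gripper_force: 25.0
```

```bash
python3 -c "
from h import *
go((528.1,287.2,185,10.2,1),(528.1,287.2,54,10.2,6))"
```

```text
t 15.45 pos [527.2 286.5 182.1] rot [179.88   0.26  10.31] F [-0.4  0.  -1.5] w 33.9 gf 25.0
{"x":1,"y":-0.5,"z":-2.9,"rx":0,"ry":0,"rz":0.002},
{"x":0,"y":-0,"z":22,"rx":0,"ry":0,"rz":-0},{"x":0,"y":-0,"z":22,"rx":0,"ry":0,"rz":-0},{"x":0,"y":-0,"z":22,"rx":0,"ry":0,"rz":-0},{"x":0,"y":-0,"z":22,"rx":0,"ry":0,"rz":-0},{"x":0,"y":-0,"z":22,"rx":0,"ry":0,"rz":-0},{"x":0,"y":-0,"z":21,"rx":0,"ry":0,"rz":-0},
```

Request:
move_arm:
  plan:
    - {"x": 0.5, "y": 0, "z": 20, "rx": 0, "ry": 0, "rz": 0}
    - {"x": 0, "y": 0, "z": 30, "rx": 0, "ry": 0, "rz": 0}
    - {"x": 0, "y": 0, "z": 30, "rx": 0, "ry": 0, "rz": 0}
    - {"x": 0, "y": 0, "z": 25, "rx": 0, "ry": 0, "rz": 0}
    - {"x": 0, "y": 0, "z": 15, "rx": 0, "ry": 0, "rz": 0}
    - {"x": 0, "y": 0, "z": 8, "rx": 0, "ry": 0, "rz": 0}
    - {"x": 0, "y": 0, "z": 4, "rx": 0, "ry": 0, "rz": 0}
    - {"x": 0, "y": 0, "z": 0, "rx": 0, "ry": 0, "rz": 0}
    - {"x": 0, "y": 0, "z": 0, "rx": 0, "ry": 0, "rz": 0}

```text
time_s: 16.35
ee_pos: [529.6, 286.8, 53.2]
ee_rot: [-180.0, -0.1, 10.2]
force: [0.9, 0.2, -1.7]
gripper_width: 33.9
gripper_force: 25.0
```

Request:
move_arm:
  plan:
    - {"x": 0, "y": 0, "z": 2, "rx": 0, "ry": 0, "rz": 0}
    - {"x": 0, "y": 0, "z": 2, "rx": 0, "ry": 0, "rz": 0}
    - {"x": 0, "y": 0, "z": 1, "rx": 0, "ry": 0, "rz": 0}
    - {"x": 0, "y": 0, "z": 0.5, "rx": 0, "ry": 0, "rz": 0}
    - {"x": 0, "y": 0, "z": 0, "rx": 0, "ry": 0, "rz": 0}
    - {"x": 0, "y": 0, "z": 0, "rx": 0, "ry": 0, "rz": 0}

```text
time_s: 16.95
ee_pos: [529.1, 286.9, 46.9]
ee_rot: [180.0, -0.0, 10.2]
force: [-0.7, 0.3, -1.0]
gripper_width: 33.9
gripper_force: 25.0
```

Request:
move_arm:
  plan:
    - {"x": 0, "y": 0, "z": 0, "rx": 0, "ry": 0, "rz": 0}
    - {"x": 0, "y": 0, "z": 0, "rx": 0, "ry": 0, "rz": 0}
    - {"x": 0, "y": 0, "z": 0, "rx": 0, "ry": 0, "rz": 0}
    - {"x": 0, "y": 0, "z": 0, "rx": 0, "ry": 0, "rz": 0}
    - {"x": 0, "y": 0, "z": 0, "rx": 0, "ry": 0, "rz": 0}
    - {"x": 0, "y": 0, "z": 0, "rx": 0, "ry": 0, "rz": 0}
    - {"x": 0, "y": 0, "z": 0, "rx": 0, "ry": 0, "rz": 0}
  grip: 1

```text
time_s: 17.65
ee_pos: [529.0, 286.8, 46.9]
ee_rot: [180.0, 0.0, 10.2]
force: [1.0, 0.4, 1.3]
gripper_width: 87.1
gripper_force: 0.0
```

Request:
move_arm:
  plan:
    - {"x": 0, "y": 0, "z": -20, "rx": 0, "ry": 0, "rz": 0}
    - {"x": 0, "y": 0, "z": -40, "rx": 0, "ry": 0, "rz": 0}
    - {"x": 0, "y": 0, "z": -50, "rx": 0, "ry": 0, "rz": 0}
    - {"x": 0, "y": 0, "z": -30, "rx": 0, "ry": 0, "rz": 0}
    - {"x": 0, "y": 0, "z": 0, "rx": 0, "ry": 0, "rz": 0}
    - {"x": 0, "y": 0, "z": 0, "rx": 0, "ry": 0, "rz": 0}

```text
time_s: 18.25
ee_pos: [529.0, 286.8, 187.3]
ee_rot: [-180.0, -0.1, 10.2]
force: [-0.0, -0.4, -1.1]
gripper_width: 91.2
gripper_force: 0.0
```

```bash
python3 -c "
from h import *
go((469,-187.2,180,85.8,13),(469,-187.2,43,85.8,5))"
```

```text
t 18.25 pos [529.  286.8 187.3] rot [-1.7999e+02 -6.0000e-02  1.0190e+01] F [-0.  -0.4 -1.1] w 91.2 gf 0.0
{"x":-11,"y":35,"z":1,"rx":0,"ry":0,"rz":-0.102},{"x":-15,"y":34,"z":1,"rx":0,"ry":0,"rz":-0.101},{"x":-18,"y":32,"z":0,"rx":0,"ry":0,"rz":-0.102},{"x":-21,"y":30,"z":1,"rx":0,"ry":0,"rz":-0.101},{"x":-24,"y":28,"z":0,"rx":0,"ry":0,"rz":-0.102},{"x":-27,"y":25,"z":1,"rx":0,"ry":0,"rz":-0.101},{"x":-29,"y":23,"z":0,"rx":0,"ry":0,"rz":-0.102},{"x":-31,"y":19,"z":1,"rx":0,"ry":0,"rz":-0.101},{"x":-33,"y":16,"z":0,"rx":0,"ry":0,"rz":-0.102},{"x":-34,"y":13,"z":1,"rx":0,"ry":0,"rz":-0.101},{"x":-36,"y":9,"z":0,"rx":0,"ry":0,"rz":-0.102},{"x":-36,"y":6,"z":1,"rx":0,"ry":0,"rz":-0.101},{"x":-36.9,"y":2,"z":0.3,"rx":0,"ry":0,"rz":-0.102},
{"x":0,"y":0,"z":27,"rx":0,"ry":0,"rz":0},{"x":0,"y":0,"z":28,"rx":0,"ry":0,"rz":0},{"x":0,"y":0,"z":27,"rx":0,"ry":0,"rz":0},{"x":0,"y":0,"z":28,"rx":0,"ry":0,"rz":0},{"x":0,"y":0.1,"z":27,"rx":0,"ry":0,"rz":0},
```

Request:
move_arm:
  plan:
    - {"x": -11, "y": 35, "z": 0, "rx": 0, "ry": 0, "rz": -0.102}
    - {"x": -15, "y": 34, "z": 0, "rx": 0, "ry": 0, "rz": -0.101}
    - {"x": -18, "y": 32, "z": 0, "rx": 0, "ry": 0, "rz": -0.102}
    - {"x": -21, "y": 30, "z": 0, "rx": 0, "ry": 0, "rz": -0.101}
    - {"x": -24, "y": 28, "z": 0, "rx": 0, "ry": 0, "rz": -0.102}
    - {"x": -27, "y": 25, "z": 0, "rx": 0, "ry": 0, "rz": -0.101}
    - {"x": -29, "y": 23, "z": 0, "rx": 0, "ry": 0, "rz": -0.102}
    - {"x": -31, "y": 19, "z": 0, "rx": 0, "ry": 0, "rz": -0.101}
    - {"x": -33, "y": 16, "z": 0, "rx": 0, "ry": 0, "rz": -0.102}
    - {"x": -34, "y": 13, "z": 0, "rx": 0, "ry": 0, "rz": -0.101}

```text
time_s: 19.25
ee_pos: [480.7, -78.7, 185.0]
ee_rot: [-179.8, 0.1, 68.6]
force: [0.6, -0.3, -0.3]
gripper_width: 91.3
gripper_force: 0.0
```

Request:
move_arm:
  plan:
    - {"x": -36, "y": 9, "z": 0, "rx": 0, "ry": 0, "rz": -0.102}
    - {"x": -36, "y": 6, "z": 0, "rx": 0, "ry": 0, "rz": -0.101}
    - {"x": -37, "y": 2, "z": 0, "rx": 0, "ry": 0, "rz": -0.102}
    - {"x": 0, "y": 0, "z": 20, "rx": 0, "ry": 0, "rz": 0}
    - {"x": 0, "y": 0, "z": 20, "rx": 0, "ry": 0, "rz": 0}
    - {"x": 0, "y": 0, "z": 0, "rx": 0, "ry": 0, "rz": 0}
    - {"x": 0, "y": 0, "z": 0, "rx": 0, "ry": 0, "rz": 0}
    - {"x": 0, "y": 0, "z": 0, "rx": 0, "ry": 0, "rz": 0}

```text
time_s: 20.05
ee_pos: [469.3, -187.2, 147.3]
ee_rot: [180.0, 0.0, 85.8]
force: [0.2, 0.5, -0.4]
gripper_width: 91.2
gripper_force: 0.0
```

```bash
python3 -c "
from h import *
go((469,-187.2,43,85.8,5))"
```

```text
t 20.05 pos [ 469.3 -187.2  147.3] rot [1.7997e+02 1.0000e-02 8.5840e+01] F [ 0.2  0.5 -0.4] w 91.2 gf 0.0
{"x":-0,"y":-0,"z":21,"rx":0,"ry":0,"rz":0},{"x":-0,"y":-0,"z":21,"rx":0,"ry":0,"rz":0},{"x":-0,"y":-0,"z":21,"rx":0,"ry":0,"rz":0},{"x":-0,"y":-0,"z":21,"rx":0,"ry":0,"rz":0},{"x":-0,"y":-0.3,"z":20.3,"rx":0,"ry":0,"rz":0.001},
```

Request:
move_arm:
  plan:
    - {"x": 0, "y": 0, "z": 20, "rx": 0, "ry": 0, "rz": 0}
    - {"x": 0, "y": 0, "z": 25, "rx": 0, "ry": 0, "rz": 0}
    - {"x": 0, "y": 0, "z": 25, "rx": 0, "ry": 0, "rz": 0}
    - {"x": 0, "y": 0, "z": 20, "rx": 0, "ry": 0, "rz": 0}
    - {"x": 0, "y": 0, "z": 14, "rx": 0, "ry": 0, "rz": 0}
    - {"x": 0, "y": 0, "z": 0, "rx": 0, "ry": 0, "rz": 0}
    - {"x": 0, "y": 0, "z": 0, "rx": 0, "ry": 0, "rz": 0}

```text
time_s: 20.75
ee_pos: [469.7, -187.4, 43.8]
ee_rot: [179.9, 0.0, 85.8]
force: [0.9, 0.2, -0.4]
gripper_width: 91.0
gripper_force: 0.0
```

Request:
move_arm:
  plan:
    - {"x": 0, "y": 0, "z": 0, "rx": 0, "ry": 0, "rz": 0}
    - {"x": 0, "y": 0, "z": 0, "rx": 0, "ry": 0, "rz": 0}
    - {"x": 0, "y": 0, "z": 0, "rx": 0, "ry": 0, "rz": 0}
    - {"x": 0, "y": 0, "z": 0, "rx": 0, "ry": 0, "rz": 0}
    - {"x": 0, "y": 0, "z": 0, "rx": 0, "ry": 0, "rz": 0}
    - {"x": 0, "y": 0, "z": 0, "rx": 0, "ry": 0, "rz": 0}
    - {"x": 0, "y": 0, "z": 0, "rx": 0, "ry": 0, "rz": 0}
    - {"x": 0, "y": 0, "z": 0, "rx": 0, "ry": 0, "rz": 0}
    - {"x": 0, "y": 0, "z": 0, "rx": 0, "ry": 0, "rz": 0}
  grip: 0
  squeeze: 25

```text
time_s: 21.65
ee_pos: [469.1, -187.4, 43.0]
ee_rot: [180.0, 0.0, 85.8]
force: [0.7, -0.6, 0.1]
gripper_width: 43.9
gripper_force: 25.0
```

Request:
move_arm:
  plan:
    - {"x": 0, "y": 0, "z": -10, "rx": 0, "ry": 0, "rz": 0}
    - {"x": 0, "y": 0, "z": -30, "rx": 0, "ry": 0, "rz": 0}
    - {"x": 0, "y": 0, "z": -40, "rx": 0, "ry": 0, "rz": 0}
    - {"x": 0, "y": 0, "z": -40, "rx": 0, "ry": 0, "rz": 0}
    - {"x": 0, "y": 0, "z": -40, "rx": 0, "ry": 0, "rz": 0}
    - {"x": 0, "y": 0, "z": 0, "rx": 0, "ry": 0, "rz": 0}
    - {"x": 0, "y": 0, "z": 0, "rx": 0, "ry": 0, "rz": 0}

```text
time_s: 22.35
ee_pos: [468.8, -187.2, 203.7]
ee_rot: [179.9, 0.0, 85.8]
force: [-0.4, -0.6, -1.9]
gripper_width: 43.7
gripper_force: 25.0
```

```bash
python3 -c "
from h import *
go((546.9,182.8,203,100.2,10))"
```

```text
t 22.35 pos [ 468.8 -187.2  203.7] rot [1.7993e+02 3.0000e-02 8.5820e+01] F [-0.4 -0.6 -1.9] w 43.7 gf 25.0
{"x":37,"y":5,"z":0,"rx":0,"ry":0,"rz":-0.025},{"x":37,"y":6,"z":0,"rx":0,"ry":0,"rz":-0.025},{"x":37,"y":7,"z":0,"rx":0,"ry":0,"rz":-0.025},{"x":37,"y":8,"z":0,"rx":0,"ry":0,"rz":-0.025},{"x":37,"y":9,"z":0,"rx":0,"ry":0,"rz":-0.025},{"x":37,"y":10,"z":0,"rx":0,"ry":0,"rz":-0.025},{"x":36,"y":11,"z":0,"rx":0,"ry":0,"rz":-0.025},{"x":36,"y":11,"z":0,"rx":0,"ry":0,"rz":-0.025},{"x":36,"y":12,"z":0,"rx":0,"ry":0,"rz":-0.026},{"x":35.7,"y":13.6,"z":0.7,"rx":0,"ry":0,"rz":-0.025},
```

Request:
move_arm:
  plan:
    - {"x": 37, "y": 5, "z": 0, "rx": 0, "ry": 0, "rz": -0.025}
    - {"x": 37, "y": 6, "z": 0, "rx": 0, "ry": 0, "rz": -0.025}
    - {"x": 37, "y": 7, "z": 0, "rx": 0, "ry": 0, "rz": -0.025}
    - {"x": 37, "y": 8, "z": 0, "rx": 0, "ry": 0, "rz": -0.025}
    - {"x": 37, "y": 9, "z": 0, "rx": 0, "ry": 0, "rz": -0.025}
    - {"x": 37, "y": 10, "z": 0, "rx": 0, "ry": 0, "rz": -0.025}
    - {"x": 36, "y": 11, "z": 0, "rx": 0, "ry": 0, "rz": -0.025}
    - {"x": 36, "y": 11, "z": 0, "rx": 0, "ry": 0, "rz": -0.025}
    - {"x": 36, "y": 12, "z": 0, "rx": 0, "ry": 0, "rz": -0.026}
    - {"x": 36, "y": 14, "z": 0, "rx": 0, "ry": 0, "rz": -0.025}

```text
time_s: 23.35
ee_pos: [546.0, 184.1, 200.5]
ee_rot: [-179.7, 0.1, 100.3]
force: [0.2, -0.4, -2.2]
gripper_width: 44.1
gripper_force: 25.0
```

Request:
move_arm:
  plan:
    - {"x": 0, "y": 0, "z": 0, "rx": 0, "ry": 0, "rz": 0}
    - {"x": 0, "y": 0, "z": 15, "rx": 0, "ry": 0, "rz": 0}
    - {"x": 0, "y": 0, "z": 25, "rx": 0, "ry": 0, "rz": 0}
    - {"x": 0, "y": 0, "z": 20, "rx": 0, "ry": 0, "rz": 0}
    - {"x": 0, "y": 0, "z": 0, "rx": 0, "ry": 0, "rz": 0}
    - {"x": 0, "y": 0, "z": 0, "rx": 0, "ry": 0, "rz": 0}
    - {"x": 0, "y": 0, "z": 0, "rx": 0, "ry": 0, "rz": 0}

```text
time_s: 24.05
ee_pos: [547.9, 182.9, 143.6]
ee_rot: [179.9, 0.0, 100.2]
force: [0.1, 0.3, -2.4]
gripper_width: 44.0
gripper_force: 25.0
```

```bash
python3 -c "
from h import *
go((546.9,182.8,58,100.2,6))
f=grab_frame('top'); save('c5.png',cv2.resize(f['img'][140:320,110:300],None,fx=3,fy=3))"
```

```text
t 24.05 pos [547.9 182.9 143.6] rot [179.93   0.   100.18] F [ 0.1  0.3 -2.4] w 44.0 gf 25.0
{"x":0,"y":-0,"z":14,"rx":0,"ry":0,"rz":-0},{"x":0,"y":-0,"z":14,"rx":0,"ry":0,"rz":-0},{"x":0,"y":-0,"z":14,"rx":0,"ry":0,"rz":-0},{"x":0,"y":-0,"z":15,"rx":0,"ry":0,"rz":-0},{"x":0,"y":-1,"z":14,"rx":0,"ry":0,"rz":-0},{"x":0,"y":-0,"z":14.6,"rx":0,"ry":0,"rz":-0},
```

View pics/c5.png

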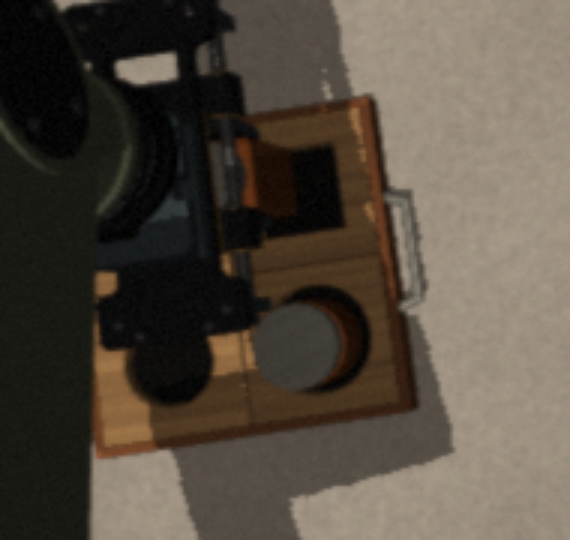

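The wide jar stands in its recess at (300,345). The held square jar at (268,175) is on its way over the square recess at (310,190), and the tin is hidden behind the arm. I continue.

Request:
move_arm:
  plan:
    - {"x": 0, "y": -0.5, "z": 10, "rx": 0, "ry": 0, "rz": 0}
    - {"x": 0, "y": 0, "z": 25, "rx": 0, "ry": 0, "rz": 0}
    - {"x": 0, "y": 0, "z": 25, "rx": 0, "ry": 0, "rz": 0}
    - {"x": 0, "y": 0, "z": 15, "rx": 0, "ry": 0, "rz": 0}
    - {"x": 0, "y": 0, "z": 6, "rx": 0, "ry": 0, "rz": 0}
    - {"x": 0, "y": 0, "z": 3, "rx": 0, "ry": 0, "rz": 0}
    - {"x": 0, "y": 0, "z": 0, "rx": 0, "ry": 0, "rz": 0}
    - {"x": 0, "y": 0, "z": 0, "rx": 0, "ry": 0, "rz": 0}

```text
time_s: 24.9
ee_pos: [547.6, 183.2, 59.8]
ee_rot: [179.9, -0.0, 100.2]
force: [0.6, -0.1, -1.5]
gripper_width: 44.0
gripper_force: 25.0
```

Request:
move_arm:
  plan:
    - {"x": 0, "y": 0, "z": 2, "rx": 0, "ry": 0, "rz": 0}
    - {"x": 0, "y": 0, "z": 1, "rx": 0, "ry": 0, "rz": 0}
    - {"x": 0, "y": 0, "z": 1, "rx": 0, "ry": 0, "rz": 0}
    - {"x": 0, "y": 0, "z": 0, "rx": 0, "ry": 0, "rz": 0}
    - {"x": 0, "y": 0, "z": 0, "rx": 0, "ry": 0, "rz": 0}

```text
time_s: 25.4
ee_pos: [547.0, 183.0, 55.0]
ee_rot: [180.0, 0.0, 100.2]
force: [-0.3, -0.2, -0.3]
gripper_width: 44.3
gripper_force: 25.0
```

At the floor. I open part way to stay clear of the wide jar, then lift.

Request:
move_arm:
  plan:
    - {"x": 0, "y": 0, "z": 0, "rx": 0, "ry": 0, "rz": 0}
    - {"x": 0, "y": 0, "z": 0, "rx": 0, "ry": 0, "rz": 0}
    - {"x": 0, "y": 0, "z": 0, "rx": 0, "ry": 0, "rz": 0}
    - {"x": 0, "y": 0, "z": 0, "rx": 0, "ry": 0, "rz": 0}
    - {"x": 0, "y": 0, "z": 0, "rx": 0, "ry": 0, "rz": 0}
    - {"x": 0, "y": 0, "z": 0, "rx": 0, "ry": 0, "rz": 0}
  grip: 0.8

```text
time_s: 26.0
ee_pos: [546.9, 183.0, 54.9]
ee_rot: [180.0, 0.0, 100.2]
force: [0.2, -0.0, -0.3]
gripper_width: 72.9
gripper_force: 0.0
```

Request:
move_arm:
  plan:
    - {"x": 0, "y": 0, "z": -20, "rx": 0, "ry": 0, "rz": 0}
    - {"x": 0, "y": 0, "z": -40, "rx": 0, "ry": 0, "rz": 0}
    - {"x": 0, "y": 0, "z": -40, "rx": 0, "ry": 0, "rz": 0}
    - {"x": 0, "y": 0, "z": -40, "rx": 0, "ry": 0, "rz": 0}
    - {"x": 0, "y": 0, "z": 0, "rx": 0, "ry": 0, "rz": 0}
    - {"x": 0, "y": 0, "z": 0, "rx": 0, "ry": 0, "rz": 0}

```text
time_s: 26.6
ee_pos: [547.1, 183.0, 195.7]
ee_rot: [179.9, -0.0, 100.2]
force: [-0.5, -0.2, -1.3]
gripper_width: 73.3
gripper_force: 0.0
```

```bash
python3 -c "
from h import *
go((439.3,-75.5,190,100.2,8),(439.3,-75.5,65,100.2,5))"
```

```text
t 26.6 pos [547.1 183.  195.7] rot [ 1.7989e+02 -1.0000e-02  1.0020e+02] F [-0.5 -0.2 -1.3] w 73.3 gf 0.0
{"x":-29,"y":-19,"z":1,"rx":0,"ry":0,"rz":-0},{"x":-29,"y":-19,"z":1,"rx":0,"ry":0,"rz":-0},{"x":-30,"y":-19,"z":1,"rx":0,"ry":0,"rz":-0},{"x":-29,"y":-19,"z":1,"rx":0,"ry":0,"rz":-0},{"x":-30,"y":-19,"z":0,"rx":0,"ry":0,"rz":-0},{"x":-29,"y":-19,"z":1,"rx":0,"ry":0,"rz":-0},{"x":-30,"y":-19,"z":0,"rx":0,"ry":0,"rz":-0},{"x":-29.4,"y":-18.9,"z":0.7,"rx":0,"ry":0,"rz":-0},
{"x":0,"y":-0,"z":25,"rx":0,"ry":0,"rz":-0},{"x":0,"y":-0,"z":25,"rx":0,"ry":0,"rz":-0},{"x":0,"y":-0,"z":25,"rx":0,"ry":0,"rz":-0},{"x":0,"y":-0,"z":25,"rx":0,"ry":0,"rz":-0},{"x":0,"y":-0,"z":25,"rx":0,"ry":0,"rz":-0},
```

Request:
move_arm:
  plan:
    - {"x": -29, "y": -19, "z": 0, "rx": 0, "ry": 0, "rz": 0}
    - {"x": -29, "y": -19, "z": 0, "rx": 0, "ry": 0, "rz": 0}
    - {"x": -30, "y": -19, "z": 0, "rx": 0, "ry": 0, "rz": 0}
    - {"x": -29, "y": -19, "z": 0, "rx": 0, "ry": 0, "rz": 0}
    - {"x": -30, "y": -19, "z": 0, "rx": 0, "ry": 0, "rz": 0}
    - {"x": -29, "y": -19, "z": 0, "rx": 0, "ry": 0, "rz": 0}
    - {"x": -30, "y": -19, "z": 0, "rx": 0, "ry": 0, "rz": 0}
    - {"x": -29.4, "y": -19, "z": 0, "rx": 0, "ry": 0, "rz": 0}
    - {"x": 0, "y": 0, "z": 0, "rx": 0, "ry": 0, "rz": 0}
    - {"x": 0, "y": 0, "z": 0, "rx": 0, "ry": 0, "rz": 0}
  grip: 1

```text
time_s: 27.6
ee_pos: [438.1, -75.7, 193.7]
ee_rot: [-179.9, -0.1, 100.1]
force: [-0.0, 0.4, -0.0]
gripper_width: 91.3
gripper_force: 0.0
```

```bash
python3 -c "
from h import *
go((439.3,-75.5,65,100.2,5))"
```

```text
t 27.6 pos [438.1 -75.7 193.7] rot [-1.7987e+02 -8.0000e-02  1.0009e+02] F [-0.   0.4 -0. ] w 91.3 gf 0.0
{"x":0,"y":0,"z":26,"rx":0,"ry":0,"rz":-0},{"x":0,"y":0,"z":26,"rx":0,"ry":0,"rz":-0.001},{"x":0,"y":0,"z":26,"rx":0,"ry":0,"rz":-0},{"x":0,"y":1,"z":25,"rx":0,"ry":0,"rz":-0.001},{"x":0,"y":0.2,"z":25.7,"rx":0,"ry":0,"rz":-0},
```

Request:
move_arm:
  plan:
    - {"x": 0, "y": 0, "z": 20, "rx": 0, "ry": 0, "rz": 0}
    - {"x": 0, "y": 0, "z": 30, "rx": 0, "ry": 0, "rz": 0}
    - {"x": 0, "y": 0, "z": 30, "rx": 0, "ry": 0, "rz": 0}
    - {"x": 0, "y": 0, "z": 30, "rx": 0, "ry": 0, "rz": 0}
    - {"x": 0, "y": 0, "z": 19, "rx": 0, "ry": 0, "rz": 0}
    - {"x": 0, "y": 0, "z": 0, "rx": 0, "ry": 0, "rz": 0}
    - {"x": 0, "y": 0, "z": 0, "rx": 0, "ry": 0, "rz": 0}

```text
time_s: 28.3
ee_pos: [439.3, -74.8, 65.7]
ee_rot: [-180.0, -0.0, 100.3]
force: [-0.3, -0.3, 0.6]
gripper_width: 91.2
gripper_force: 0.0
```

Request:
move_arm:
  plan:
    - {"x": 0, "y": 0, "z": 0, "rx": 0, "ry": 0, "rz": 0}
    - {"x": 0, "y": 0, "z": 0, "rx": 0, "ry": 0, "rz": 0}
    - {"x": 0, "y": 0, "z": 0, "rx": 0, "ry": 0, "rz": 0}
    - {"x": 0, "y": 0, "z": 0, "rx": 0, "ry": 0, "rz": 0}
    - {"x": 0, "y": 0, "z": 0, "rx": 0, "ry": 0, "rz": 0}
    - {"x": 0, "y": 0, "z": 0, "rx": 0, "ry": 0, "rz": 0}
    - {"x": 0, "y": 0, "z": 0, "rx": 0, "ry": 0, "rz": 0}
    - {"x": 0, "y": 0, "z": 0, "rx": 0, "ry": 0, "rz": 0}
    - {"x": 0, "y": 0, "z": 0, "rx": 0, "ry": 0, "rz": 0}
  grip: 0
  squeeze: 25

```text
time_s: 29.2
ee_pos: [439.2, -75.7, 66.1]
ee_rot: [180.0, 0.0, 100.2]
force: [0.5, -0.6, 1.9]
gripper_width: 45.3
gripper_force: 25.0
```

Request:
move_arm:
  plan:
    - {"x": 0, "y": 0, "z": -10, "rx": 0, "ry": 0, "rz": 0}
    - {"x": 0, "y": 0, "z": -30, "rx": 0, "ry": 0, "rz": 0}
    - {"x": 0, "y": 0, "z": -40, "rx": 0, "ry": 0, "rz": 0}
    - {"x": 0, "y": 0, "z": -40, "rx": 0, "ry": 0, "rz": 0}
    - {"x": 0, "y": 0, "z": -30, "rx": 0, "ry": 0, "rz": 0}
    - {"x": 0, "y": 0, "z": 0, "rx": 0, "ry": 0, "rz": 0}
    - {"x": 0, "y": 0, "z": 0, "rx": 0, "ry": 0, "rz": 0}

```text
time_s: 29.9
ee_pos: [438.4, -75.5, 215.9]
ee_rot: [-180.0, 0.0, 100.2]
force: [-0.9, -0.4, -2.2]
gripper_width: 45.6
gripper_force: 25.0
```

```bash
python3 -c "
from h import *
go((423.4,268.2,214,100.2,10))"
```

```text
t 29.9 pos [438.4 -75.5 215.9] rot [-179.99    0.    100.2 ] F [-0.9 -0.4 -2.2] w 45.6 gf 25.0
{"x":34,"y":5,"z":0,"rx":0,"ry":0,"rz":0},{"x":34,"y":5,"z":0,"rx":0,"ry":0,"rz":0},{"x":34,"y":5,"z":0,"rx":0,"ry":0,"rz":0},{"x":34,"y":4,"z":0,"rx":0,"ry":0,"rz":0},{"x":34,"y":5,"z":0,"rx":0,"ry":0,"rz":0},{"x":34,"y":4,"z":0,"rx":0,"ry":0,"rz":0},{"x":34,"y":5,"z":0,"rx":0,"ry":0,"rz":0},{"x":34,"y":4,"z":1,"rx":0,"ry":0,"rz":0},{"x":34,"y":5,"z":0,"rx":0,"ry":0,"rz":0},{"x":35,"y":4.1,"z":0.9,"rx":0,"ry":0,"rz":0},
```

Request:
move_arm:
  plan:
    - {"x": 20, "y": 3, "z": 0, "rx": 0, "ry": 0, "rz": 0}
    - {"x": 34, "y": 5, "z": 0, "rx": 0, "ry": 0, "rz": 0}
    - {"x": 40, "y": 5, "z": 0, "rx": 0, "ry": 0, "rz": 0}
    - {"x": 40, "y": 6, "z": 0, "rx": 0, "ry": 0, "rz": 0}
    - {"x": 40, "y": 6, "z": 0, "rx": 0, "ry": 0, "rz": 0}
    - {"x": 40, "y": 6, "z": 0, "rx": 0, "ry": 0, "rz": 0}
    - {"x": 40, "y": 5, "z": 0, "rx": 0, "ry": 0, "rz": 0}
    - {"x": 37, "y": 5, "z": 0, "rx": 0, "ry": 0, "rz": 0}
    - {"x": 30, "y": 3, "z": 0, "rx": 0, "ry": 0, "rz": 0}
    - {"x": 20, "y": 2, "z": 0, "rx": 0, "ry": 0, "rz": 0}

```text
time_s: 30.9
ee_pos: [422.2, 269.5, 213.2]
ee_rot: [-179.7, 0.1, 100.3]
force: [0.2, -0.2, -1.9]
gripper_width: 45.3
gripper_force: 25.0
```

Request:
move_arm:
  plan:
    - {"x": 0, "y": 0, "z": 0, "rx": 0, "ry": 0, "rz": 0}
    - {"x": 0, "y": 0, "z": 10, "rx": 0, "ry": 0, "rz": 0}
    - {"x": 0, "y": 0, "z": 25, "rx": 0, "ry": 0, "rz": 0}
    - {"x": 0, "y": 0, "z": 25, "rx": 0, "ry": 0, "rz": 0}
    - {"x": 0, "y": 0, "z": 20, "rx": 0, "ry": 0, "rz": 0}
    - {"x": 0, "y": 0, "z": 10, "rx": 0, "ry": 0, "rz": 0}
    - {"x": 0, "y": 0, "z": 0, "rx": 0, "ry": 0, "rz": 0}
    - {"x": 0, "y": 0, "z": 0, "rx": 0, "ry": 0, "rz": 0}
    - {"x": 0, "y": 0, "z": 0, "rx": 0, "ry": 0, "rz": 0}

```text
time_s: 31.8
ee_pos: [424.6, 268.3, 126.9]
ee_rot: [179.9, -0.0, 100.2]
force: [0.2, 0.8, -1.4]
gripper_width: 45.6
gripper_force: 25.0
```

```bash
python3 -c "
from h import *
go((423.4,268.2,78.5,100.2,6))"
```

```text
t 31.8 pos [424.6 268.3 126.9] rot [ 1.7989e+02 -3.0000e-02  1.0018e+02] F [ 0.2  0.8 -1.4] w 45.6 gf 25.0
{"x":0,"y":-0,"z":8,"rx":0,"ry":0,"rz":-0},{"x":0,"y":-0,"z":8,"rx":0,"ry":0,"rz":-0},{"x":0,"y":-0,"z":8,"rx":0,"ry":0,"rz":-0},{"x":0,"y":-0,"z":8,"rx":0,"ry":0,"rz":-0},{"x":0,"y":-1,"z":8,"rx":0,"ry":0,"rz":-0},{"x":0.2,"y":-0.2,"z":8.4,"rx":0,"ry":0,"rz":-0},
```

Request:
move_arm:
  plan:
    - {"x": 0, "y": -0.5, "z": 10, "rx": 0, "ry": 0, "rz": 0}
    - {"x": 0, "y": -0.5, "z": 12, "rx": 0, "ry": 0, "rz": 0}
    - {"x": 0, "y": 0, "z": 10, "rx": 0, "ry": 0, "rz": 0}
    - {"x": 0, "y": 0, "z": 7, "rx": 0, "ry": 0, "rz": 0}
    - {"x": 0, "y": 0, "z": 4, "rx": 0, "ry": 0, "rz": 0}
    - {"x": 0, "y": 0, "z": 2, "rx": 0, "ry": 0, "rz": 0}
    - {"x": 0, "y": 0, "z": 1, "rx": 0, "ry": 0, "rz": 0}
    - {"x": 0, "y": 0, "z": 0, "rx": 0, "ry": 0, "rz": 0}
    - {"x": 0, "y": 0, "z": 0, "rx": 0, "ry": 0, "rz": 0}

```text
time_s: 32.7
ee_pos: [423.2, 268.1, 80.2]
ee_rot: [180.0, -0.0, 100.2]
force: [0.1, -0.6, -1.8]
gripper_width: 45.9
gripper_force: 25.0
```

Request:
move_arm:
  plan:
    - {"x": 0, "y": 0, "z": 1, "rx": 0, "ry": 0, "rz": 0}
    - {"x": 0, "y": 0, "z": 1, "rx": 0, "ry": 0, "rz": 0}
    - {"x": 0, "y": 0, "z": 0, "rx": 0, "ry": 0, "rz": 0}
    - {"x": 0, "y": 0, "z": 0, "rx": 0, "ry": 0, "rz": 0}

```text
time_s: 33.1
ee_pos: [423.0, 268.0, 78.1]
ee_rot: [180.0, -0.0, 100.2]
force: [-0.1, 0.6, -0.7]
gripper_width: 45.7
gripper_force: 25.0
```

Request:
move_arm:
  plan:
    - {"x": 0, "y": 0, "z": 0, "rx": 0, "ry": 0, "rz": 0}
    - {"x": 0, "y": 0, "z": 0, "rx": 0, "ry": 0, "rz": 0}
    - {"x": 0, "y": 0, "z": 0, "rx": 0, "ry": 0, "rz": 0}
    - {"x": 0, "y": 0, "z": 0, "rx": 0, "ry": 0, "rz": 0}
    - {"x": 0, "y": 0, "z": 0, "rx": 0, "ry": 0, "rz": 0}
    - {"x": 0, "y": 0, "z": 0, "rx": 0, "ry": 0, "rz": 0}
  grip: 0.8

```text
time_s: 33.7
ee_pos: [422.9, 267.9, 77.9]
ee_rot: [-180.0, 0.0, 100.2]
force: [0.1, -0.5, -0.1]
gripper_width: 73.2
gripper_force: 0.0
```

Request:
move_arm:
  plan:
    - {"x": 0, "y": 0, "z": -20, "rx": 0, "ry": 0, "rz": 0}
    - {"x": 0, "y": 0, "z": -40, "rx": 0, "ry": 0, "rz": 0}
    - {"x": 0, "y": 0, "z": -50, "rx": 0, "ry": 0, "rz": 0}
    - {"x": -40, "y": 0, "z": -20, "rx": 0, "ry": 0, "rz": 0}
    - {"x": -40, "y": 0, "z": 0, "rx": 0, "ry": 0, "rz": 0}
    - {"x": -40, "y": 0, "z": 0, "rx": 0, "ry": 0, "rz": 0}
    - {"x": -40, "y": 0, "z": 0, "rx": 0, "ry": 0, "rz": 0}
    - {"x": -40, "y": 0, "z": 0, "rx": 0, "ry": 0, "rz": 0}
    - {"x": -40, "y": 0, "z": 0, "rx": 0, "ry": 0, "rz": 0}
    - {"x": -40, "y": 0, "z": 0, "rx": 0, "ry": 0, "rz": 0}

```text
time_s: 34.7
ee_pos: [472.5, -9.2, 208.1]
ee_rot: [180.0, 0.0, 100.2]
force: [0.9, -0.2, 0.3]
gripper_width: 73.0
gripper_force: 0.0
```

Request:
move_arm:
  plan:
    - {"x": -40, "y": 0, "z": 0, "rx": 0, "ry": 0, "rz": 0}
    - {"x": -40, "y": 0, "z": 0, "rx": 0, "ry": 0, "rz": 0}
    - {"x": -40, "y": 0, "z": 0, "rx": 0, "ry": 0, "rz": 0}
    - {"x": 0, "y": 0, "z": 0, "rx": 0, "ry": 0, "rz": 0}
    - {"x": 0, "y": 0, "z": 0, "rx": 0, "ry": 0, "rz": 0}

```text
time_s: 35.2
ee_pos: [493.5, -126.1, 207.6]
ee_rot: [-180.0, -0.0, 100.1]
force: [-1.4, 0.2, 0.4]
gripper_width: 72.8
gripper_force: 0.0
```

Run:
```python
from h import *
go()
f=grab_frame('top'); save('c6.png',cv2.resize(f['img'][140:320,110:350],None,fx=3,fy=3)); W=cloud(f); P=W.reshape(-1,3); P=P[~np.isnan(P[:,0])]
for n,x,y,h in [('tall',423.4,268,132),('wide',442.3,163.7,74),('square',546.9,182.8,108),('tin',528.1,287.2,100),('stubby',575.8,-68.6,78),('hex',502.7,-426.2,96)]:
    q=P[(np.hypot(P[:,0]-x,P[:,1]-y)<45)&(abs(P[:,2]-h)<8)]
    if len(q)>20: r=cv2.minAreaRect(q[:,:2].astype(np.float32)); print(n,np.median(q[:,2]).round(1),np.round(r[0],1),np.round(r[1],1),len(q))
    else: print(n,len(q))
f=grab_frame('side'); save('c7.png',cv2.resize(f['img'][130:370,210:460],None,fx=2.4,fy=2.4))
```

```text
t 35.2 pos [ 493.5 -126.1  207.6] rot [-1.7997e+02 -5.0000e-02  1.0008e+02] F [-1.4  0.2  0.4] w 72.8 gf 0.0
tall 131.9 [424.3 266.5] [42.8 42.7] 467
wide 74.0 [442.8 162. ] [56.2 56.1] 664
square 107.8 [548.  181.4] [37.5 39.5] 339
tin 100.0 [530.2 284.4] [60. 36.] 562
stubby 77.8 [574.8 -64.9] [42.7 35. ] 309
hex 95.4 [ 502.6 -426.5] [39.1 38.1] 363
```

View pics/c6.png

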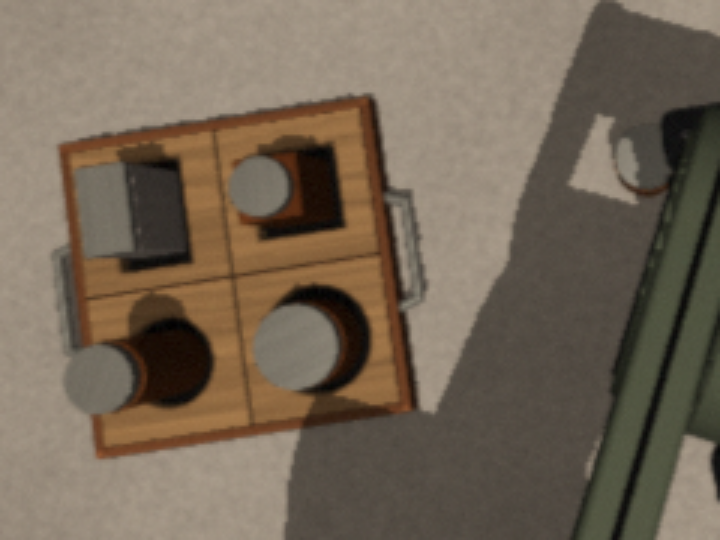

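View pics/c7.png

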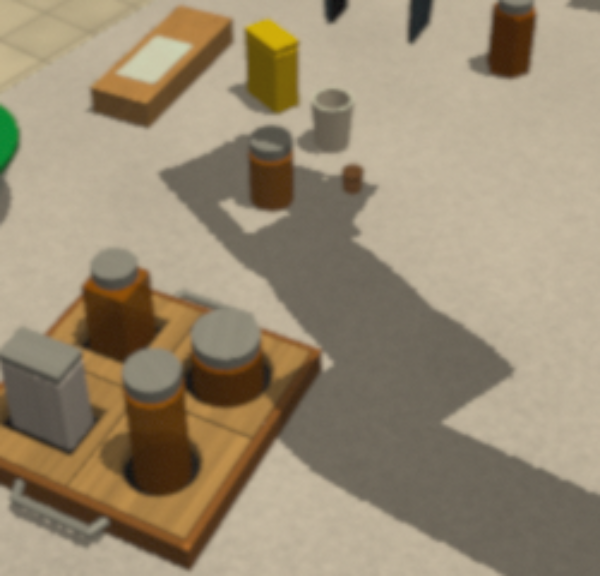

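All four stand in their own recesses: tin at (105,210), square at (260,187), tall at (103,380) and wide at (297,347). Their tops are at floor height plus 12 mm. The stubby jar at (270,170) and the hex jar at (512,38) in the side view are where they began, and the arm is clear.

```bash
python3 -c "
from workcell import *
print(job_done())"
```

```text
the job is handed in; nothing more can be done
None
```

All four spice containers stand upright in their own recesses, and the stubby and six-sided jars are still where they began; the job was handed in at about 35 s, but `job_done()` returned no verdict.

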